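# Seat the keyed mixing tube and hold it pressed to run

## Robot

A 6-joint arm with a two-finger parallel gripper is mounted at the origin on the work surface. World frame = base frame: x ahead of the robot, y to its left, z up, the work surface at z = 0. Lengths are in mm, angles in rad, forces in N, time in s.
With the tool pointing down it reaches from about 250 to 775 mm from the base axis. Payload 4 kg.
Tool frame: the origin (TCP) lies at the very end of the fingers, on their centre line; the grasp point (between the pads) lies bot.grasp_offset behind it (bot.grasp_offset is the distance from the TCP to the grasp point, in mm); z points along the fingers, y is the line along which they close (so a half turn about z gives the same grasp; the last joint's range is limited). The gripper opens to 85 mm and grips with 20 to 120 N. Pads are 22 mm wide; open, the fingers measure 114 mm over their backs; the gripper's body (76 mm by 85 mm) begins 54 mm behind the grasp point. The pads swing forward as they close: fully open they stand 13 mm farther back than shut.
Start: joints at [-1.246, 0.087, 1.371, -0, 1.684, -0.103], TCP at [228.178, -500.452, 231.341] pointing down, gripper open.
Joint ranges: [-3.1, 3.1], [-0.76, 2.03], [0.27, 2.55], [-1.08, 4.22], [0.17, 2.65], [-2.57, 2.57]. Speed limits (rad/s): [2.79, 2.79, 3.14, 3.14, 3.14, 3.14].

## Interface

Orientations are given as a rotation vector (axis times angle).
In Python, from cell import bot gives the robot as it stands.
- The arm moves only by the tool servo_tool, never from a script. Its argument "commands" is text: rows parted by semicolons, each of 7 numbers parted by spaces: the turn, a rotation vector about the tool's x, y, z each as a share of pi rad, from -1 to 1, then the shift along the tool's x, y, z each as a share of 100 mm, from -1 to 1, then the gripper's target within -1 to 1 (fully open at 1, half-way at 0, shut at -1). A call has 1 to 12 rows; each row shifts and turns the commanded pose from where the row before left it, along the tool's axes as they then stand; what a row does not reach is not made up. A row lasts 1/8 s, in which the tool goes at most 62.5 mm and 10.7 degrees, less where a joint would pass 70% of its speed; a pose out of reach is approached as far as the arm can. A call with a number of a shift or a turn outside -1 to 1 is refused whole. A call with a gripper value outside its range is refused whole. The fingers move at their own pace and stop on an object; "newtons" is the grip in N (left out, the last holds). Time passes only in rows, so rows that do not move let the fingers close. It gives the time, the measured TCP pose, the force, the opening and the grip force at its end, in the units of the state.
- bot.observe(): the state, without advancing time (a new reading comes with each control period).
- bot.capture(name): name is "scene" or "top" or "wrist"; returns a dict with "frame" (384x512x3 uint8, red, green, blue), "z_map" (384x512 float32, mm along the optical axis (not along the pixel's ray), 0 where there is no reading), "fx", "fy", "cx", "cy" (pixels), "D" ([k1, k2, p1, p2, k3] as OpenCV has them; the pictures are not rectified), "world_from_camera" (4x4, takes a point from camera to world coordinates); the wrist camera has in their place "tool_from_camera" (4x4, takes a point from camera to tool coordinates, whose origin is the TCP and whose axes are the flange's). Camera axes: x right, y down, z forward; pixel columns grow to the right and rows downward; lengths in mm; the calibration is good to about 2 mm. A picture is of the moment at which its call begins: read the wrist's pose just before it.
- bot.close_job(): hands the job in; it is judged then, once.
The state is a dict: "t": time; "q": joint angles; "joint_vel": joint speeds; "tau": joint torques, N m; "tool_pos": TCP position; "tcp_rot": TCP orientation; "ft_force": force on the tool from outside, world axes, zero at the start; "wrist_torque": the same for the moment, N m; "gripper_width": opening from 0.0 (shut) to 1.0 (fully open); "finger_force": force on a finger pad.
Only numpy, scipy, OpenCV 4.12 (cv2) and the standard library are available. Lean on these libraries where they do the work, as an engineer would, in place of code of your own. Each camera call takes 0.05 s, during which the arm holds its last target. There are 200 camera calls.

## Task

Take the mixing tube out of the rack, put its keyed shank into the collar of the tube mixer, turn it until the keys drop into the keyways, then push it fully home against the interlock spring, so that the tube's wide cap sits flush on the collar. The mixer only runs while the tube is held down like that: keep it pressed home without a break for a good three seconds, and finish still gripping the tube and pressing it home, without letting go. Leave the sample tube, dropper bottle, Petri dish and marker where they are.

Things in the scene. Friction and masses are not known exactly. Their poses are not given: they have to be found in the camera images.
- tube_mid (a point): Half-way up the loose mixing tube, on its axis, 59 mm above its lower end; z points up along the tube. 118 mm tall, 75 to 155 g. Upwards: white keyed shank (see tube_nose), wide ribbed white cap of diameter 46 mm from 28 to 46 mm above the lower end, plain round body of diameter 30 mm from 46 to 107 mm (grip here), domed closed end up to 118 mm.
- tube_nose (a point): Centre of the mixing tube's lower end face, axes as tube_mid. Shank: diameter 22 mm, 28 mm long, its first 4 mm tapered from 17 mm. Three straight keys on it, 120 degrees apart, one towards this point's +x: each 6 mm wide, reaching 15 mm from the axis, from 8 to 26 mm above the lower end.
- mixtube: The mixing tube, origin at tube_nose. At the start it stands upright, shank down, in a corner hole of the rack, turned any way round, its cap resting on the rack's top plate, the shank hidden in the hole with about 2 mm of play. The sample tube in the opposite corner differs: narrow cap at its top, no wide cap on the plate.
- collar (a point): Centre of the mixer collar's mouth, level with its top face, 81 mm above the bench; z up. Grey ring, outer diameter 64 mm. Bore 23.5 mm with three keyways 120 degrees apart, one towards this point's +x, 8 mm wide, reaching 18.5 mm from the axis, open at the top. So the tube fits three ways round, with about 4 degrees of play each way.
- mixer: Tube mixer, fixed: low white housing 180 mm (x) by 120 mm (y) by 45 mm high, dial and display at its -x end; origin under its middle. The collar stands 36 mm high on it, 30 mm towards +x of the middle. With keys off the keyways the tube stops with its lower end 8 mm inside the collar; keys in, it drops freely to 23 mm, then meets the interlock; fully home is 28 mm, cap on collar.
- interlock (a joint): Travel in m of the sprung interlock plunger (steel, 16 mm) at the bottom of the collar's bore: 0 at rest, about 0.005 with the tube fully home. Its spring pushes up with 4 N at rest and 12 N at 0.005, so the tube rises again when let go. The cap on the collar is a hard stop.
- rack_top (a point): Centre of the top face of the fixed tube rack, 50 mm above the bench: plate 128 mm (x) by 188 mm (y), on end walls, with six 35 mm holes at x = -32, +32 mm and y = -62, 0, +62 mm. The mixing tube and the sample tube stand in the holes (-32, -62) and (32, 62), either way about; the others are empty.
- sampletube: Bystander: ordinary 29 mm sample tube, cap up, 115 mm tall, standing on the rack's lower plate; origin at its foot.
- dropper: Bystander: amber dropper bottle with rubber bulb, diameter 38 mm, 99 mm tall, standing on the bench; origin at its foot.
- petri: Bystander: closed Petri dish, diameter 92 mm, 15 mm high, lying on the bench; origin at its underside.
- marker: Bystander: marker pen, 11 mm thick, 135 mm long, lying on the bench along its own x axis; origin at its underside.
Things that resemble listed ones, but are neither listed nor needed, are in the scene too. Leave any red or yellow look-alike of the mixtube alone.

How it is judged (in metres and radians):
On the way, in this order (a step that is already met when the one before it is completed fails the run):
1. the mixing tube is lifted clear of the rack in the fingers (height (world z) of tube_nose above 0.06 m and contact force between the fingers and mixtube above 1 N), for 0.2 s.
2. the tube is pressed fully home in the collar, keys in the keyways, and kept there without a break for 2.5 s (value of joint interlock above 0.004 m and z of tube_nose in the frame of collar below -0.0265 m and horizontal distance between tube_nose and collar below 0.003 m and angle between the z axis of tube_mid and the z axis of collar, either way round below 0.06 rad and contact force between the fingers and mixtube above 2 N and distance between the grasp point and tube_mid below 0.065 m), for 2.5 s.
At the end, for the whole second after the job is handed in: Still gripping the mixing tube (over 2 N, grasp point within 65 mm of its middle) and pressing it home: its lower end at least 26.5 mm inside the collar, within 3 mm of the axis and 3.4 degrees of parallel, interlock pressed over 4 mm; bystanders within 20 mm of their starts (all of step 2 and distance of each of sampletube, dropper, petri, marker from where it was at the start of the episode below 0.02 m); the arm keeps its last pose, push and grip.
It fails at once if a bystander is moved more than 20 mm (distance of any of sampletube, dropper, petri, marker from where it was at the start of the episode above 0.02 m).
It also fails if it takes over 45 s, if anything falls off the work surface, if the arm or the gripper's body presses on something with over 40 N, if the wrist force passes 120 N, or if a joint passes its speed limit or range.

## Working session

There is one attempt and no reset: what is moved stays moved. The work goes in short steps, Python scripts to look and compute and a tool call to move; the robot and the scene stay as the last step left them, time stands still between calls to the robot, and variables do not carry over. Pictures are saved under pics/ and viewed, at most 10 in all, crops included, and the job is handed in when it is done.

Besides the shell and the picture viewer there is one more tool, called after "Emit:" by a JSON object that holds its "api" and its "payload", one argument or row to a line. servo_tool: Moves the arm, as the interface text tells. Shift numbers are shares of 100 mm and turn numbers shares of pi rad, none past 1 either way. Its arguments: {"type":"object","properties":{"commands":{"type":"string"},"newtons":{"type":"number"}},"required":["commands"]}

```bash
mkdir -p pics; cat > h.py <<'E'
import numpy as np, cv2, pickle
from cell import bot
def snap(n,f):
    s=bot.observe(); c=bot.capture(n); c['s']=s
    pickle.dump(c,open(f'pics/{f}.pkl','wb')); cv2.imwrite(f'pics/{f}.png',c['frame'][:,:,::-1]); return c
def load(f): return pickle.load(open(f'pics/{f}.pkl','rb'))
def T(c):
    if 'world_from_camera' in c: return np.array(c['world_from_camera'])
    M=np.eye(4); M[:3,:3]=cv2.Rodrigues(np.array(c['s']['tcp_rot'],float))[0]; M[:3,3]=c['s']['tool_pos']
    return M@np.array(c['tool_from_camera'])
def K(c): return np.array([[c['fx'],0,c['cx']],[0,c['fy'],c['cy']],[0,0,1.]])
def ray(c,uv):
    p=cv2.undistortPoints(np.array(uv,float).reshape(-1,1,2),K(c),np.array(c['D'],float)).reshape(-1,2)
    return np.c_[p,np.ones(len(p))]
def at_z(c,uv,z):
    M=T(c); d=ray(c,uv)@M[:3,:3].T; o=M[:3,3]
    return o+d*((z-o[2])/d[:,2])[:,None]
def at_depth(c,uv):
    M=T(c); uv=np.array(uv).reshape(-1,2); zz=c['z_map'][uv[:,1].astype(int),uv[:,0].astype(int)]
    return (ray(c,uv)*zz[:,None])@M[:3,:3].T+M[:3,3]
def proj(c,P):
    M=np.linalg.inv(T(c)); r=cv2.Rodrigues(M[:3,:3])[0]
    return cv2.projectPoints(np.array(P,float).reshape(-1,1,3),r,M[:3,3],K(c),np.array(c['D'],float))[0].reshape(-1,2)
def cloud(c):
    h,w=c['z_map'].shape; u,v=np.meshgrid(np.arange(w),np.arange(h)); return at_depth(c,np.c_[u.ravel(),v.ravel()]).reshape(h,w,3)
E
python3 - <<'E'
from h import *
a=snap('top','top0');b=snap('scene','scene0')
im=np.hstack([a['frame'],b['frame']])[:,:,::-1]
s=bot.observe();print({k:np.round(v,3) for k,v in s.items()},bot.grasp_offset)
E
```

```text
{'t': np.float64(0.1), 'q': array([-1.246,  0.088,  1.372, -0.   ,  1.684, -0.103]), 'joint_vel': array([ 0.   , -0.002, -0.002,  0.   , -0.002, -0.001]), 'tau': array([ 3.0000e-03, -3.5302e+01, -3.1422e+01,  0.0000e+00,  8.0000e-03,
       -0.0000e+00]), 'tool_pos': array([ 227.999, -500.005,  230.231]), 'tcp_rot': array([-3.068, -0.666,  0.   ]), 'ft_force': array([-0.008,  0.446, -0.212]), 'wrist_torque': array([ 0.005, -0.012,  0.005]), 'finger_force': np.float64(0.0), 'gripper_width': np.float64(0.999)} 18.700000000000003
```

View pics/top0.png

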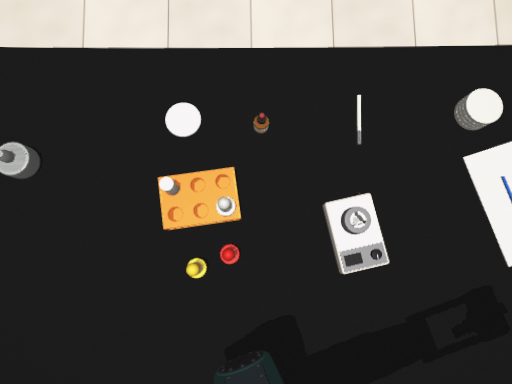

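View pics/scene0.png

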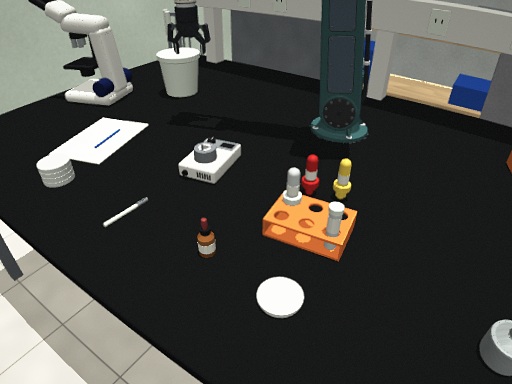

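The top view shows the wide-capped white/grey mixing tube in the rack corner at about (225,205). Things that could be mistaken for it are the sample tube (168,186), the red look-alike (230,254) and the yellow one (195,268). The mixer collar is at (357,220). I'm choosing (225,205) and will check it in a crop.

```bash
python3 - <<'E'
from h import *
c=load('top0'); f=c['frame'][:,:,::-1]
A=cv2.resize(f[160:235,150:250],None,fx=4,fy=4,interpolation=cv2.INTER_CUBIC)
B=cv2.resize(f[190:280,316:396],None,fx=4.9,fy=4.9,interpolation=cv2.INTER_CUBIC)
h=450;im=np.zeros((h,800,3),np.uint8);im[:A.shape[0],:400]=A;im[:B.shape[0],402:402+B.shape[1]]=B[:h,:398]
cv2.imwrite('pics/crop1.png',im)
C=cloud(c); print('cam',T(c)[:3,3])
H=C[:,:,2]
def blob(u0,u1,v0,v1,z0,z1):
    m=(H[v0:v1,u0:u1]>z0)&(H[v0:v1,u0:u1]<z1);P=C[v0:v1,u0:u1][m];print(len(P),P.mean(0) if len(P) else 0,P.min(0),P.max(0))
blob(150,250,160,235,45,56)   # rack plate
blob(210,242,190,222,60,120)
blob(210,242,190,222,110,180)
blob(340,375,203,238,70,90)
m=((H>45)&(H<56)); 
for n,(u0,u1,v0,v1,z0,z1) in dict(rack=(150,250,160,235,44,56),mix=(316,396,190,280,40,50),col=(340,375,203,238,76,86)).items():
    P=C[v0:v1,u0:u1];P=P[(P[...,2]>z0)&(P[...,2]<z1)];print(n,cv2.minAreaRect(P[:,:2].astype(np.float32)))
E
```

```text
cam [ 432.0107265    44.48169413 1035.54465018]
2846 [556.6920441  169.50909085  50.44063372] [483.26726013  68.48645262  45.07304091] [631.54838497 270.92483813  55.86903374]
158 [527.20178117  98.44133367  73.52285098] [511.03031903  79.78104788  60.10495176] [556.94883725 125.51404739 118.38279445]
142 [532.23335687 101.82637848 136.12740724] [519.40900308  88.6974823  113.47211981] [546.38724055 115.53583    143.85959157]
515 [ 494.31325469 -209.32626207   80.80945655] [ 462.4406542  -241.66843263   70.18714194] [ 526.66328593 -178.1273737    87.29432551]
rack ((557.7264404296875, 169.13648986816406), (128.30072021484375, 190.23313903808594), 7.267290115356445)
mix ((465.4128112792969, -216.39552307128906), (181.79190063476562, 119.6249771118164), 11.412922859191895)
col ((495.0875244140625, -210.45071411132812), (64.15775299072266, 62.372440338134766), 55.664642333984375)
```

View pics/crop1.png

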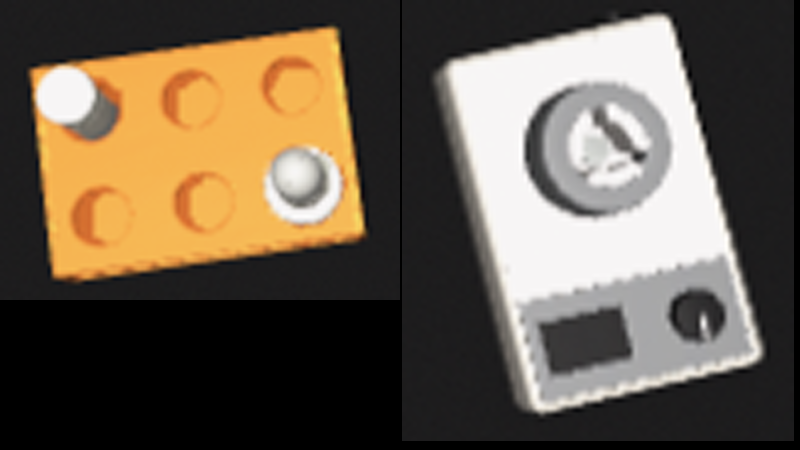

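The crop confirms it: the rack's lower-right tube has a domed end and a wide white cap on the plate. The sample tube is at top left. The collar has its keyways visible. I'll turn the tool square, move above the rack tube and look with the wrist camera.

```bash
python3 - <<'E'
from h import *
w=snap('wrist','w0');print(np.round(w['tool_from_camera'],3),w['fx'],w['fy'],w['cx'],w['cy'],w['D'])
c=load('top0')
C=cloud(c)
for n,(u0,u1,v0,v1) in dict(red=(216,244,240,268),yel=(182,210,254,282),samp=(158,182,174,198)).items():
    P=C[v0:v1,u0:u1].reshape(-1,3);P=P[P[:,2]>85];print(n,P.mean(0),P.max(0))
E
```

```text
[[ 1.00000e-03 -9.53000e-01 -3.03000e-01  7.62930e+01]
 [ 1.00000e+00  1.00000e-03  1.00000e-03 -4.47000e-01]
 [-1.00000e-03 -3.03000e-01  9.53000e-01 -1.43035e+02]
 [ 0.00000e+00  0.00000e+00  0.00000e+00  1.00000e+00]] 286.6712910621072 286.6712910621072 252.86865314340167 189.5361867103677 [-0.07110072  0.          0.          0.          0.        ]
red [419.7445902   92.60641719 132.81080171] [ 432.71476784  108.63946933 1035.54465018]
yel [387.52554874 171.85473257 118.40874552] [ 432.0107265   189.21974103 1035.54465018]
samp [578.00290517 229.9019656  131.52605091] [ 597.97224033  250.58924571 1035.54465018]
```

Emit:
{"api": "servo_tool", "payload": {
  "commands": "0 0 0.0454 0 0 0 1;0 0 0.0454 0 0 0 1;0 0 0.0454 0 0 0 1;0 0 0 0.2 -0.5 0 1;0 0 0 0.3 -0.5 0 1;0 0 0 0.3 -0.5 0 1;0 0 0 0.3 -0.5 0 1;0 0 0 0.3 -0.5 0 1;0 0 0 0.2 -0.4 0 1"
}}

```text
t: 1.27
tool_pos: [388.9, -208.3, 231.1]
tcp_rot: [-3.141, -0.002, -0.0]
ft_force: [-0.1, -0.0, -0.0]
gripper_width: 0.998
finger_force: 0.0
```

```bash
python3 - <<'E'
from h import *
w=snap('wrist','w1')
p=proj(w,[[494.8,-210.5,81]])[0];print(p)
C=cloud(w);P=C.reshape(-1,3);P=P[(P[:,2]>77)&(P[:,2]<86)&(np.hypot(P[:,0]-495,P[:,1]+210)<45)]
print(len(P),cv2.minEnclosingCircle(P[:,:2].astype(np.float32)),P[:,2].mean())
u,v=p.astype(int);f=w['frame'][max(v-60,0):v+60,max(u-70,0):u+70,::-1]
print(max(v-60,0),max(u-70,0));cv2.imwrite('pics/w1c.png',cv2.resize(f,None,fx=5,fy=5,interpolation=cv2.INTER_CUBIC))
E
```

```text
[254.91135622  67.00340914]
2943 ((494.1292724609375, -209.98133850097656), 32.297176361083984) 80.82394115890246
7 184
```

View pics/w1c.png

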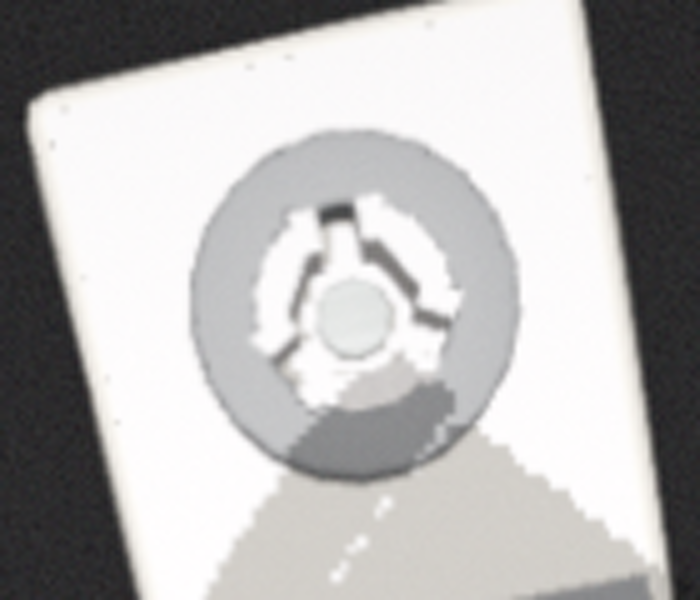

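The collar is grey, with its centre near (354,305) in the crop and one keyway pointing up. That puts it at (494.5,-210.2), with a keyway yaw of about 11°. Next I go to the rack tube.

Emit:
{"api": "servo_tool", "payload": {
  "commands": "0 0 0 0.06 -0.45 0 1;0 0 0 0.06 -0.5 0 1;0 0 0 0.06 -0.5 0 1;0 0 0 0.06 -0.5 0 1;0 0 0 0.06 -0.5 0 1;0 0 0 0.06 -0.4 0 1;0 0 0 0.05 -0.26 0 1;0 0 0 0 0 0 1"
}}

```text
t: 2.33
tool_pos: [429.0, 101.6, 230.8]
tcp_rot: [3.141, 0.005, -0.002]
ft_force: [0.1, 0.1, -0.1]
gripper_width: 1.003
finger_force: 0.0
```

```bash
python3 - <<'E'
from h import *
w=snap('wrist','w2');print(w['s']['tool_pos'],w['s']['q'])
C=cloud(w);P=C.reshape(-1,3);near=np.hypot(P[:,0]-533,P[:,1]-103)<40
Q=P[near&(P[:,2]>120)&(P[:,2]<150)];print(len(Q),Q.mean(0),Q.max(0),cv2.minEnclosingCircle(Q[:,:2].astype(np.float32)))
Q=P[near&(P[:,2]>61)&(P[:,2]<72)];print(len(Q),cv2.minEnclosingCircle(Q[:,:2].astype(np.float32)))
cv2.imwrite('pics/w2.png',w['frame'][:,:,::-1])
E
```

```text
[429.04032386 101.6158604  230.81031841] [ 1.03960325e-01 -1.57925142e-01  1.60923054e+00 -1.72547164e-04
  1.69138742e+00  1.67157555e+00]
1129 [531.86693026 103.74476333 137.17353919] [546.98563047 118.14599312 142.41055432] ((532.6232299804688, 103.79850769042969), 14.770554542541504)
592 ((532.37060546875, 103.53437042236328), 23.70177459716797)
```

View pics/w2.png

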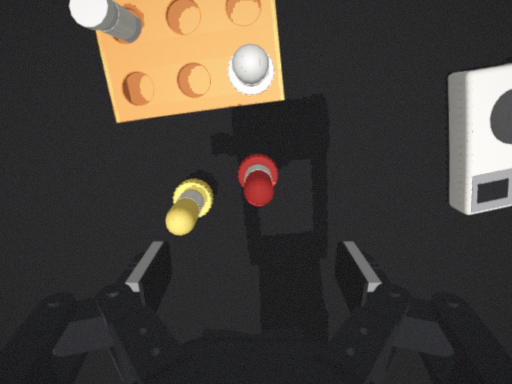

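The mixing tube's dome is at (250,62) in this view, at world (532.5,103.6), height about 140 and cap radius 23. That matches the description. I'll move over it, descend and grip.

Emit:
{"api": "servo_tool", "payload": {
  "commands": "0 0 0 0.45 -0.02 0 1;0 0 0 0.4 0 0 1;0 0 0 0.185 0 0.1 1;0 0 0 0 0 0.4 1;0 0 0 0 0 0.4 1;0 0 0 0 0 0.3 1;0 0 0 0 0 0.28 1;0 0 0 0 0 0 1"
}}

```text
t: 3.38
tool_pos: [530.5, 100.8, 80.4]
tcp_rot: [3.14, -0.003, -0.011]
ft_force: [-0.9, 0.2, 0.9]
gripper_width: 1.001
finger_force: 0.0
```

Emit:
{"api": "servo_tool", "payload": {
  "commands": "0 0 0 0.02 -0.025 0.02 1;0 0 0 0 0 0 0.2;0 0 0 0 0 0 -0.2;0 0 0 0 0 0 -0.6;0 0 0 0 0 0 -1;0 0 0 0 0 0 -1;0 0 0 0 0 0 -1",
  "newtons": 60
}}

```text
t: 4.25
tool_pos: [535.2, 105.1, 82.1]
tcp_rot: [-3.142, 0.0, -0.002]
ft_force: [-0.8, 0.3, 4.7]
gripper_width: 0.337
finger_force: 59.5
```

Emit:
{"api": "servo_tool", "payload": {
  "commands": "0 0 0 0 0 -0.2 -1;0 0 0 0 0 -0.35 -1;0 0 0 0 0 -0.35 -1;0 0 0 0 0 0 -1;0 0 0 0 0 0 -1"
}}

```text
t: 4.88
tool_pos: [533.8, 105.0, 169.5]
tcp_rot: [3.141, -0.0, -0.005]
ft_force: [0.6, -0.6, -1.7]
gripper_width: 0.339
finger_force: 59.2
```

```bash
python3 - <<'E'
from h import *
w=snap('wrist','w3');s=snap('scene','s3');print(w['s']['tool_pos'],w['s']['ft_force'],w['s']['gripper_width'])
p=proj(s,[w['s']['tool_pos']])[0].astype(int);print(p)
f=s['frame'][max(p[1]-40,0):p[1]+60,p[0]-50:p[0]+50,::-1]
a=cv2.resize(f,(400,400),interpolation=cv2.INTER_CUBIC);b=cv2.resize(w['frame'][:,:,::-1],(400,300))
im=np.zeros((400,800,3),np.uint8);im[:,:400]=a;im[:300,400:]=b;cv2.imwrite('pics/c3.png',im)
E
```

```text
[533.83211897 104.96172233 169.45911116] [ 0.63936185 -0.58801413 -1.7310217 ] 0.3387356172205813
[295 158]
```

View pics/c3.png

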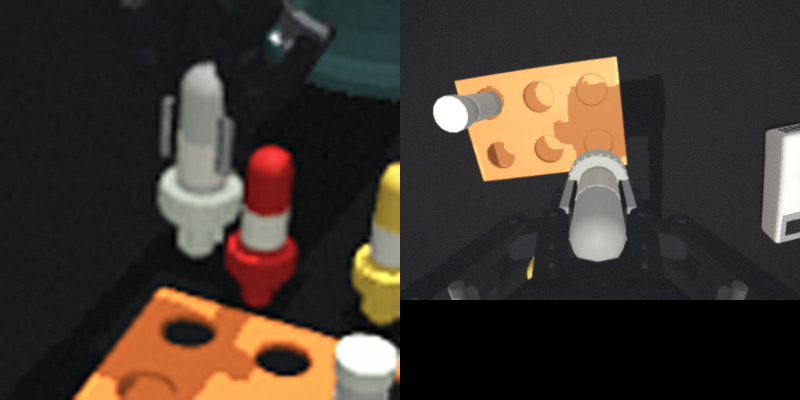

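The tube is lifted upright in the fingers, with its shank below the cap at (200,230) in the left crop. Next I measure its axis relative to the TCP.

```bash
python3 - <<'E'
from h import *
from scipy.optimize import least_squares
w=load('w3');C=cloud(w);t=w['s']['tool_pos'];P=C.reshape(-1,3)-t
near=(np.hypot(P[:,0],P[:,1])<22)
for a,b in [(-5,8),(8,20),(20,32),(32,41)]:
    Q=P[near&(P[:,2]>a)&(P[:,2]<b)&(abs(P[:,1])<13)]
    r=least_squares(lambda p:np.hypot(Q[:,0]-p[0],Q[:,1]-p[1])-15,[0,0],loss='soft_l1');print(a,b,len(Q),r.x,np.abs(r.fun).mean())
Q=P[near];print('top',np.percentile(Q[:,2],99))
Q=P[(np.hypot(P[:,0],P[:,1])<30)&(P[:,2]<-5)&(P[:,2]>-40)];print('cap',Q.min(0),Q.max(0),np.percentile(Q[:,2],[5,25,50,75,95]))
E
```

```text
-5 8 438 [-2.11622907 -0.28319768] 0.17757719307574002
8 20 584 [-2.18641692 -0.20460415] 0.22755999686637274
20 32 679 [-2.57113886 -0.16141254] 0.2313295019944361
32 41 629 [-2.59076097 -0.19516776] 0.2644033842196664
top 97.55958456844216
cap [ -2.76847751 -23.68264464 -31.02554723] [21.73362615 23.34305824 -5.00109281] [-26.24619345 -15.94136674 -13.97838055 -13.2931836   -9.07120598]
```

Emit:
{"api": "servo_tool", "payload": {
  "commands": "0 0 0 -0.02 0.2 0 -1;0 0 0 -0.06 0.4 0 -1;0 0 0 -0.06 0.5 0 -1;0 0 0 -0.06 0.5 0 -1;0 0 0 -0.06 0.5 0 -1;0 0 0 -0.06 0.5 0 -1;0 0 0 -0.05 0.35 0 -1;0 0 0 -0.01 0.2 0 -1;0 0 0 0 0 0 -1;0 0 0 0 0 0 -1",
  "newtons": 80
}}

```text
t: 6.22
tool_pos: [496.8, -209.0, 171.1]
tcp_rot: [-3.141, -0.001, 0.0]
ft_force: [-0.8, 0.9, -0.8]
gripper_width: 0.333
finger_force: 79.0
```

```bash
python3 - <<'E'
from h import *
w=snap('wrist','w4');s=w['s'];print(s['tool_pos'],s['tcp_rot'],s['q'],s['ft_force'],s['t'])
C=cloud(w).reshape(-1,3);P=C[(C[:,2]>77)&(C[:,2]<86)&(np.hypot(C[:,0]-494,C[:,1]+210)<40)]
print(len(P),cv2.minEnclosingCircle(P[:,:2].astype(np.float32)) if len(P) else 0)
E
```

```text
[ 496.76764721 -208.9763457   171.11138731] [-3.14061319e+00 -1.36447839e-03  4.03161202e-04] [-5.03859894e-01  8.26404918e-02  1.49507636e+00  7.33212273e-04
  1.56457369e+00  1.06606269e+00] [-0.84284125  0.89296616 -0.84842887] 6.225
2079 ((494.7344970703125, -209.95736694335938), 32.0621452331543)
```

Emit:
{"api": "servo_tool", "payload": {
  "commands": "0 0 0 -0.01 0.008 0 -1;0 0 0 0 0 0.2 -1;0 0 0 0 0 0.08 -1;0 0 0 0 0 0.05 -1;0 0 0 0 0 0.05 -1;0 0 0 0 0 0 -1;0 0 0 0 0 0 -1"
}}

```text
t: 7.15
tool_pos: [495.9, -210.6, 133.5]
tcp_rot: [-3.141, -0.0, -0.001]
ft_force: [0.3, 1.5, -2.0]
gripper_width: 0.328
finger_force: 79.0
```

Emit:
{"api": "servo_tool", "payload": {
  "commands": "0 0 0 0 0 0.02 -1;0 0 0 0 0 0.02 -1;0 0 0 0 0 0 -1"
}}

```text
t: 7.52
tool_pos: [496.3, -210.7, 132.7]
tcp_rot: [3.141, 0.0, 0.004]
ft_force: [-3.9, 3.1, 10.2]
gripper_width: 0.337
finger_force: 80.3
```

Emit:
{"api": "servo_tool", "payload": {
  "commands": "0 0 -0.022 0 0 0 -1;0 0 -0.022 0 0 0 -1;0 0 -0.022 0 0 0 -1;0 0 -0.022 0 0 0 -1;0 0 -0.022 0 0 0 -1;0 0 -0.022 0 0 0 -1"
}}

```text
t: 8.28
tool_pos: [496.0, -209.7, 130.0]
tcp_rot: [-3.072, -0.648, -0.003]
ft_force: [0.3, 3.4, 2.2]
gripper_width: 0.337
finger_force: 79.2
```

Emit:
{"api": "servo_tool", "payload": {
  "commands": "0 0 0 0 0 0.02 -1;0 0 0 0 0 0.02 -1;0 0 0 0 0 0 -1"
}}

```text
t: 8.65
tool_pos: [496.3, -209.5, 128.8]
tcp_rot: [-3.074, -0.644, -0.005]
ft_force: [-4.1, 6.2, 13.3]
gripper_width: 0.333
finger_force: 80.4
```

```bash
python3 -c "
from h import *
s=bot.observe();print(s['tool_pos'],s['ft_force'],s['wrist_torque'],s['tcp_rot'],s['q'][5])"
```

```text
[ 496.2721829  -209.53555765  128.83801139] [-4.10558569  6.17661603 13.26336592] [ 1.44297522  0.7352034  -0.53058106] [-3.07353552 -0.64404264 -0.00462622] 0.6508764123895722
```

Emit:
{"api": "servo_tool", "payload": {
  "commands": "0 0 0.011 0 0 0 -1;0 0 0.011 0 0 0 -1;0 0 0.011 0 0 0 -1;0 0 0 0 0 0 -1"
}}

```text
t: 9.15
tool_pos: [496.1, -210.4, 125.3]
tcp_rot: [-3.103, -0.486, -0.002]
ft_force: [2.3, 4.4, 1.7]
gripper_width: 0.332
finger_force: 79.3
```

```bash
python3 -c "
from h import *
s=bot.observe();print(s['tool_pos'],s['ft_force'],s['wrist_torque'],s['tcp_rot'],s['q'][5])"
```

```text
[ 496.12841564 -210.41565571  125.27352311] [2.2626156  4.40717782 1.69000359] [ 0.91957364 -0.38416863 -0.05383217] [-3.10318110e+00 -4.86279465e-01 -1.62519640e-03] 0.7528256084897431
```

Emit:
{"api": "servo_tool", "payload": {
  "commands": "0 0 0 0 -0.005 0.02 -1;0 0 0 0 0 0.03 -1;0 0 0 0 0 0.02 -1;0 0 0 0 0 0 -1"
}}

```text
t: 9.65
tool_pos: [495.9, -210.3, 118.1]
tcp_rot: [3.104, 0.486, 0.001]
ft_force: [4.0, 3.7, -1.0]
gripper_width: 0.334
finger_force: 79.1
```

```bash
python3 -c "
from h import *
s=bot.observe();print(s['tool_pos'],s['ft_force'],s['wrist_torque'],s['tcp_rot'],s['q'][5])"
```

```text
[ 495.90765308 -210.34825001  118.09446375] [ 4.00365775  3.74719255 -0.99697822] [ 0.71165982 -0.85516505 -0.08475005] [3.10354582e+00 4.86302837e-01 1.27986957e-03] 0.7532463521155599
```

Keys are in at about 23 mm deep. Now I push through the interlock to the hard stop.

Emit:
{"api": "servo_tool", "payload": {
  "commands": "0 0 0 0.003 -0.005 0.02 -1;0 0 0 0 0 0.02 -1;0 0 0 0 0 0.02 -1;0 0 0 0 0 0.02 -1;0 0 0 0 0 0 -1;0 0 0 0 0 0 -1"
}}

```text
t: 10.4
tool_pos: [496.2, -210.2, 113.1]
tcp_rot: [3.102, 0.486, 0.003]
ft_force: [1.2, 4.2, 11.3]
gripper_width: 0.328
finger_force: 80.3
```

```bash
python3 -c "
from h import *
s=bot.observe();print(s['tool_pos'],s['ft_force'],s['wrist_torque'],s['tcp_rot'],s['q'][5])"
```

```text
[ 496.18618903 -210.21791386  113.07786578] [ 1.24552653  4.24157296 11.31560978] [ 1.00135951 -0.02657436 -0.03597088] [3.10163334e+00 4.86115414e-01 2.87495722e-03] 0.754286304826599
```

Emit:
{"api": "servo_tool", "payload": {
  "commands": "0 0 0 0 0 0.02 -1;0 0 0 0 0 0.02 -1;0 0 0 0 0 0.02 -1;0 0 0 0 0 0 -1;0 0 0 0 0 0 -1"
}}

```text
t: 11.02
tool_pos: [496.5, -210.3, 112.9]
tcp_rot: [3.1, 0.486, 0.006]
ft_force: [-7.6, 8.7, 32.6]
gripper_width: 0.329
finger_force: 82.7
```

Emit:
{"api": "servo_tool", "payload": {
  "commands": "0 0 0 0 0 0 -1;0 0 0 0 0 0 -1;0 0 0 0 0 0 -1;0 0 0 0 0 0 -1;0 0 0 0 0 0 -1;0 0 0 0 0 0 -1;0 0 0 0 0 0 -1;0 0 0 0 0 0 -1;0 0 0 0 0 0 -1;0 0 0 0 0 0 -1;0 0 0 0 0 0 -1;0 0 0 0 0 0 -1"
}}

```text
t: 12.52
tool_pos: [496.5, -210.3, 112.9]
tcp_rot: [3.1, 0.486, 0.006]
ft_force: [-8.3, 9.6, 32.8]
gripper_width: 0.332
finger_force: 82.7
```

Emit:
{"api": "servo_tool", "payload": {
  "commands": "0 0 0 0 0 0 -1;0 0 0 0 0 0 -1;0 0 0 0 0 0 -1;0 0 0 0 0 0 -1;0 0 0 0 0 0 -1;0 0 0 0 0 0 -1;0 0 0 0 0 0 -1;0 0 0 0 0 0 -1;0 0 0 0 0 0 -1;0 0 0 0 0 0 -1;0 0 0 0 0 0 -1;0 0 0 0 0 0 -1"
}}

```text
t: 14.02
tool_pos: [496.5, -210.3, 112.9]
tcp_rot: [3.1, 0.486, 0.006]
ft_force: [-7.9, 8.0, 31.9]
gripper_width: 0.333
finger_force: 82.7
```

```bash
python3 - <<'E'
from h import *
w=snap('wrist','w5');s=snap('scene','s5')
p=proj(s,[[495,-210,81]])[0].astype(int)
f=s['frame'][p[1]-50:p[1]+30,p[0]-40:p[0]+40,::-1]
im=np.zeros((400,800,3),np.uint8);im[:,:400]=cv2.resize(f,(400,400),interpolation=cv2.INTER_CUBIC);im[:300,400:]=cv2.resize(w['frame'][:,:,::-1],(400,300));cv2.imwrite('pics/c5.png',im)
C=cloud(w).reshape(-1,3);r=np.hypot(C[:,0]-494.5,C[:,1]+210)
for a,b in((17,21),(26,30)):
  Q=C[(r>a)&(r<b)&(C[:,2]>70)&(C[:,2]<112)];print(a,len(Q),np.percentile(Q[:,2],[10,50,90]) if len(Q) else 0)
E
```

```text
17 580 [ 98.6621212   99.4322584  100.11587107]
26 927 [80.03451289 80.78742122 81.56697942]
```

View pics/c5.png

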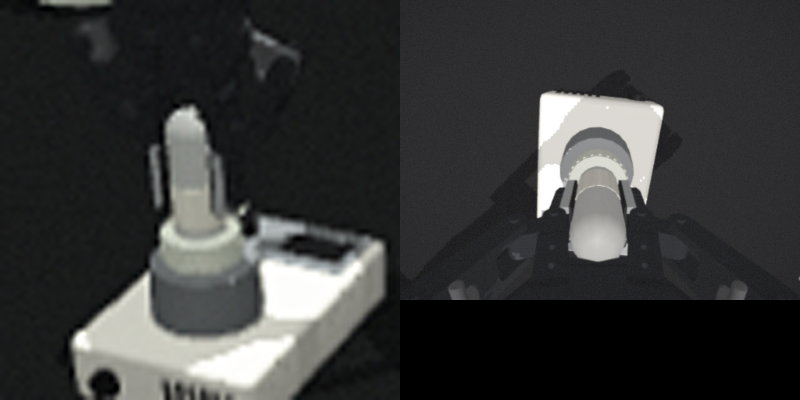

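The cap, at (200,245) in the left crop, sits flush on the collar. Its top is at z 99.4 against an expected 81+18=99. The tube has been held under about 32 N for over 3 s, so I'm handing in.

```bash
python3 -c "
from cell import bot
print(bot.close_job())"
```

```text
the job is handed in; nothing more can be done
None
```

The mixing tube is in the mixer collar with its keys engaged and its cap flush; it was held home under about 32 N for over 3 s and handed in still gripped and pressed, though the hand-in gave no verdict.

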